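# Lock the paper roll on its spindle with the open keeper

## Robot

A 6-joint arm with a two-finger parallel gripper is mounted at the origin on the work surface. World frame = base frame: x ahead of the robot, y to its left, z up, the work surface at z = 0. Lengths are in m, angles in rad, forces in N, time in s.
With the tool pointing down it reaches from about 0.375 to 0.925 m from the base axis. Payload 5.7 kg.
Tool frame: the origin (TCP) lies at the centre of the arm's flange, where the gripper is bolted on; the fingertips stand 182 mm ahead of it and the grasp point (between the pads) lies 163 mm ahead of it; y points along the fingers, z is the direction in which the jaws open and shut, and the axes are right-handed (so a half turn about y gives the same grasp; the last joint's range is limited). The gripper opens to 88 mm and grips with 3 to 60 N. Pads are 20 mm wide; open, the fingers measure 115 mm over their backs; the gripper's body (75 mm by 178 mm) begins 61 mm behind the grasp point.
Start: joints at [1.081, 0.359, 1.51, -0, 1.272, -0.115], TCP at [0.22, 0.558, 0.405] pointing down, gripper open.
Joint ranges: [-2.97, 2.97], [-1.01, 2.36], [0.21, 2.38], [-0.96, 4.11], [0.2, 2.71], [-2.98, 2.98]. Speed limits (rad/s): [2.39, 2.39, 3.14, 3.14, 3.14, 3.14].

## Interface

Orientations are given as a rotation vector (axis times angle).
In Python, from bench import arm, camera, camera_model, finish_job gives the robot as it stands. The module is installed in compiled form; this text tells all that it offers. Calls block until the motion is done:
- arm.move_to(position, orientation): joint-space move of the TCP to a pose.
- arm.servo_line(position, v=0.15, frame=None): straight line of the TCP; frame=None keeps the orientation; v is the mean speed in m/s.
- arm.goto_joints(angles): joint-space move.
- arm.let_go() and arm.gripper_close(f_grip=None): open the fingers fully, or close them until they stop; f_grip is the grip in N (None keeps the last).
- arm.wait(seconds).
- arm.solve_ik(position, orientation): joint angles nearest the present ones, or None.
- camera(name): name is "scene" or "top"; returns the picture (400x640x3 uint8, red, green, blue); there is no depth.
- camera_model(name): a dict with "vfov" (degrees; the focal length in pixels is half the picture's height over the tangent of half this angle, whatever the lens; pixels are square), "cx", "cy" (the principal point, pixels), "cam_to_world" (4x4, takes a point from camera to world coordinates). Camera axes: x right, y down, z forward; pixel columns grow to the right and rows downward; lengths in m; the calibration is good to about 2 mm. A picture is of the moment at which its call begins. camera_model takes no time and is no camera call.
A pose or a line that the arm cannot do raises arm.IKError and nothing moves.
- finish_job(): hands the job in, once; it reports no verdict.
Readings, each from a call of its own:
- arm.read_time(): time.
- arm.read_qpos(): joint angles.
- arm.read_dq(): joint speeds.
- arm.read_joint_torque(): joint torques, N m.
- arm.read_ee_pos(): TCP position.
- arm.read_ee_rot(): TCP orientation.
- arm.read_contact_force(): force on the tool from outside, world axes, zero at the start.
- arm.read_torque(): the same for the moment, N m.
- arm.read_width(): finger opening in m.
Only numpy, scipy, OpenCV 4.12 (cv2) and the standard library are available. Lean on these libraries where they do the work, as an engineer would, in place of code of your own. Each camera call takes 0.05 s, during which the arm holds its last target.

## Task

The paper roll on the stand has crept out along its spindle. Push it gently fully home, until it stops, then take the larger open C-shaped keeper from its wooden block and slide it through its gap, from above, right down onto the spindle's thin neck next to the roll's end, so that it hangs there upright and the roll cannot creep out again; let it go. Find the neck by feel and never push on the stand, spindle or roll harder than about 25 N; leave the smaller keeper and the water jar where they are.

Things in the scene. Friction and masses are not known exactly. Their poses are not given: they have to be found in the camera images.
- stand: Fixed dark wooden paper-roll stand; origin under its base; x across the spindle, y along it, z up. Base 130 x 210 x 14 mm. A cheek (70 mm wide, y +77 to +95 mm, 149 mm high) carries a level steel spindle, axis at z = 110 mm, with its free end towards -y. On it a white paper roll, 48 mm across, 110 mm long. Spindle and roll are clamped together; the clamp holds against 35 N.
- seat (a point): Nominal middle of the thin neck (11 mm thick) that shows when the roll is home, on the spindle's axis; axes as the stand. Nominally the roll's home end face is at y = +10 mm, the shoulder of the 20 mm thick end part at y = -8 mm, the spindle's tip at y = -40 mm. The clamp shifts all three (neck, roll and its stop, tip) together by up to 22 mm either way along y, not reported: feel or look.
- roll (a joint): How far the paper roll has slid out along the spindle towards the stand's -y, in m: 0 is fully home against its stop, 0.037 the furthest out. It slides with 1 to 2 N of friction; when out it covers the neck.
- keeper_tab (a point): Point in the black finger tab of the larger keeper, an upright open C-shaped steel plate of about 160 g, gap down, 48 mm wide (x), 14 mm thick (y), 93 mm tall, same either way round. This point is 74 mm above its feet; the tab, 22 mm (x) by 12 mm (y), spans 51 to 93 mm above the feet. Fully on the neck, this point is 38 mm above the spindle's axis.
- keeper_eye (a point): Centre of the larger keeper's round eye, 32 mm above its feet; axes as its tab. Eye 18 mm wide, roof 41 mm above the feet; the gap below it, between the legs, is 14 mm wide, flared to 19 mm at the feet: it passes the 11 mm neck but not the 20 mm thick part. It weighs more below than above and so hangs upright.
- park: Fixed light wooden block, 75 x 50 mm, in which the larger keeper stands loosely: a slot along x, 18 mm wide, its floor 8 mm above the table, its walls 22 mm high. Origin under its centre.
- small_tab (a point): Point in the tab of the smaller keeper (36 mm wide, 7 mm gap, 74 mm tall), 58 mm above its feet. It does not fit and stays in its own, equal block.
- water_jar: White ceramic water cup, 68 mm across, 85 mm tall; origin at the centre of its underside. Stays where it is.
There are look-alikes about, which are no part of the job. What is shaped like the part that bears keeper_tab but red is not meant.

How it is judged:
On the way, in this order (a step that is already met when the one before it is completed fails the run):
1. the paper roll is pushed fully home (within 1.5 mm of its stop) (value of joint roll below 0.0015 m), for 0.2 s.
2. the larger keeper is right down on the neck (z of keeper_tab in the frame of seat between 0.03 and 0.0415 m and y of keeper_tab in the frame of seat between -0.032 and 0.032 m), for 0.2 s.
At the end, for the whole second after the job is handed in: The larger keeper hangs on the neck: its tab point 30 to 41.5 mm above the spindle's axis, within 15 mm sideways and 32 mm along the spindle of the nominal seat, upright within 0.35 rad; the roll is at rest within 8 mm of its stop (all of step 2 and x of keeper_tab in the frame of seat between -0.015 and 0.015 m and angle between keeper_tab's own z axis and vertical below 0.35 rad and value of joint roll below 0.008 m and velocity of joint roll between -0.01 and 0.01 m/s); the robot touches nothing.
It fails at once if the stand, spindle or roll is pushed harder than 30 N (contact force between stand and anything else above 30 N).
It fails at once if the smaller keeper is moved more than 25 mm (distance of small_tab from where it was at the start of the episode above 0.025 m).
It fails at once if the water jar is moved more than 30 mm (distance of water_jar from where it was at the start of the episode above 0.03 m).
It also fails if it takes over 48 s, if anything falls off the work surface, if the arm or the gripper's body presses on something with over 40 N, if the wrist force passes 120 N, or if a joint passes its speed limit or range.

## Working session

There is one attempt and no reset: what is moved stays moved. The work goes in short steps, each a Python script; the robot and the scene stay as the last script left them, time stands still between calls to the robot, and variables do not carry over. Pictures are saved under pics/ and viewed, and the job is handed in when it is done.

```bash
mkdir -p pics
python3 - <<'E'
from bench import arm,camera,camera_model
import cv2
for n in("scene","top"):
    cv2.imwrite(f"pics/{n}0.png",camera(n)[:,:,::-1]); m=camera_model(n); print(n,m)
print(arm.read_time(),arm.read_ee_pos(),arm.read_ee_rot(),arm.read_contact_force(),arm.read_width())
E
```

```text
scene {'vfov': 46.022815795775166, 'cx': 314.8267135031479, 'cy': 202.2795432534904, 'cam_to_world': array([[ 0.80956567,  0.44466239, -0.38324768,  1.02212558],
       [ 0.58700423, -0.61923969,  0.52150574, -0.57708237],
       [-0.00542819, -0.64716115, -0.7623339 ,  0.86029867],
       [ 0.        ,  0.        ,  0.        ,  1.        ]])}
top {'vfov': 49.09730240148343, 'cx': 317.17598524133604, 'cy': 204.6051984852083, 'cam_to_world': array([[ 2.25413529e-02, -9.89350009e-01,  1.43800025e-01,
         4.99682345e-01],
       [-9.99739398e-01, -2.28260064e-02, -3.29840559e-04,
        -6.76490739e-02],
       [ 3.60870805e-03, -1.43755115e-01, -9.89606712e-01,
         1.00706366e+00],
       [ 0.00000000e+00,  0.00000000e+00,  0.00000000e+00,
         1.00000000e+00]])}
0.1 [0.21949821 0.55804068 0.40389668] [-1.55234533  0.2944821  -0.29370552] [-0.34013756 -0.91691628 -0.13370877] 0.08754885758342093
```

View pics/scene0.png

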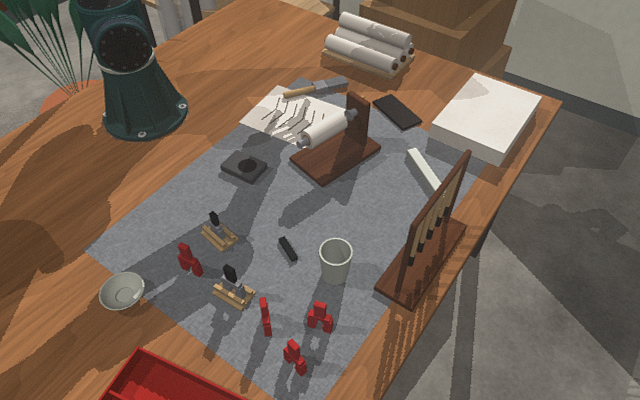

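View pics/top0.png

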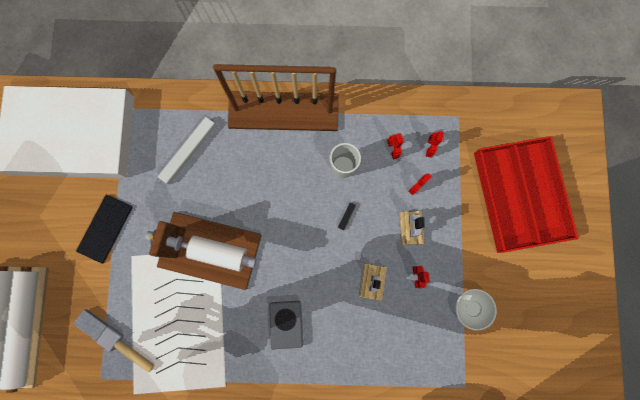

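The scene view shows the stand with its roll at about (335,135) and the keeper blocks at about (218,232) and (233,288). In the top view the stand is at about (210,250) and the blocks at (412,227) and (374,282). I'll zoom in on these.

Run:
```python
import cv2,numpy as np
def crop(f,x,y,w,h,s,o):
    im=cv2.imread(f)[y:y+h,x:x+w]; return cv2.resize(im,None,fx=s,fy=s,interpolation=cv2.INTER_CUBIC)
cv2.imwrite("pics/z1.png",crop("pics/top0.png",140,200,130,95,6,0))
cv2.imwrite("pics/z2.png",crop("pics/top0.png",350,195,95,115,5,0))
cv2.imwrite("pics/z3.png",crop("pics/scene0.png",280,80,110,110,5,0))
cv2.imwrite("pics/z4.png",crop("pics/scene0.png",190,200,80,115,5,0))
```

```text
(no output)
```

View pics/z1.png

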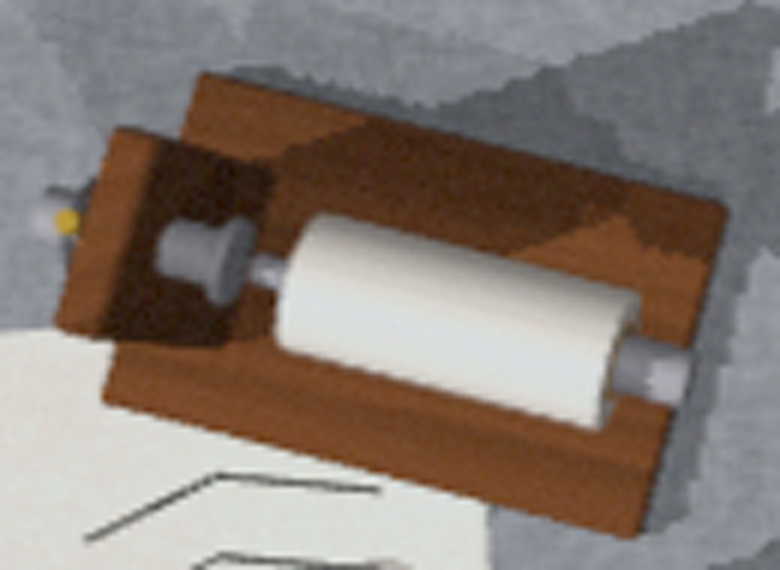

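View pics/z2.png

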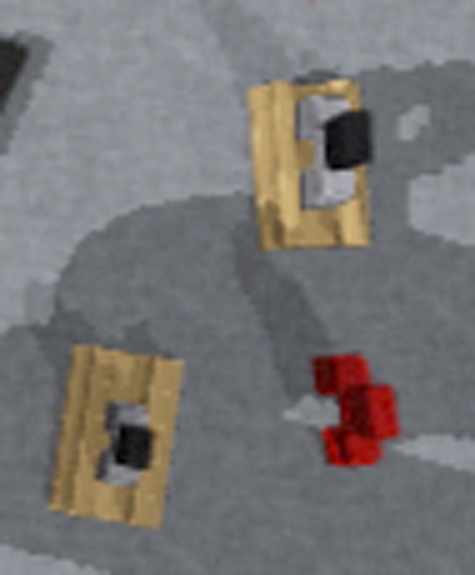

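View pics/z3.png

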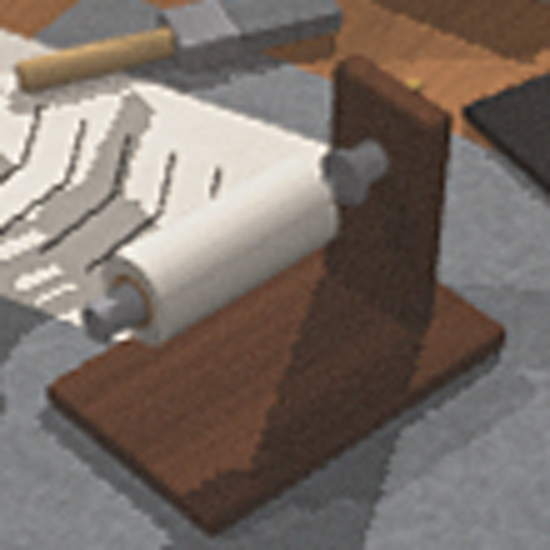

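View pics/z4.png

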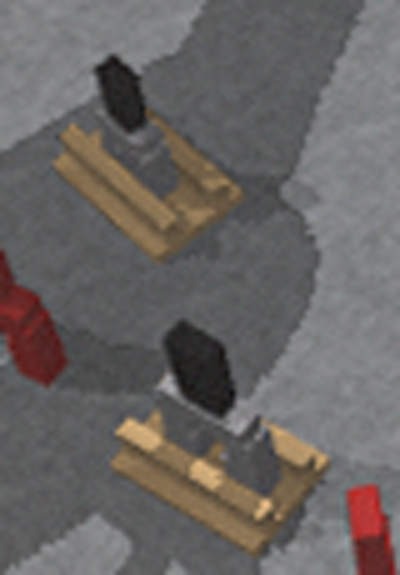

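```bash
cat > h.py <<'E'
import numpy as np,cv2
from bench import camera_model
M={n:camera_model(n) for n in("scene","top")}
def proj(n,P):
    m=M[n];T=np.linalg.inv(m["cam_to_world"]);P=np.atleast_2d(P)@T[:3,:3].T+T[:3,3]
    f=200/np.tan(np.radians(m["vfov"]/2))
    return np.c_[f*P[:,0]/P[:,2]+m["cx"],f*P[:,1]/P[:,2]+m["cy"]]
def ray(n,u,z):
    m=M[n];f=200/np.tan(np.radians(m["vfov"]/2));C=m["cam_to_world"]
    d=C[:3,:3]@np.array([(u[0]-m["cx"])/f,(u[1]-m["cy"])/f,1]);o=C[:3,3]
    return o+d*(z-o[2])/d[2]
def w(p,L): # p=x,y,yaw
    c,s=np.cos(p[2]),np.sin(p[2]);L=np.atleast_2d(L);return np.c_[p[0]+c*L[:,0]-s*L[:,1],p[1]+s*L[:,0]+c*L[:,1],L[:,2]]
def box(x0,x1,y0,y1,z0,z1):
    return np.array([[x,y,z] for x in(x0,x1) for y in(y0,y1) for z in(z0,z1)])
E_=[(0,1),(0,2),(0,4),(1,3),(1,5),(2,3),(2,6),(3,7),(4,5),(4,6),(5,7),(6,7)]
def draw(im,n,p,b,col,off,s):
    q=(proj(n,w(p,b))+0.5-np.array(off))*s
    for i,j in E_: cv2.line(im,tuple(int(v) for v in q[i]),tuple(int(v) for v in q[j]),col,1)
E
cat > fit.py <<'E'
from h import *
from scipy.optimize import least_squares
mm=1e-3
z1=lambda x,y:(x/6+140-.5,y/6+200-.5); z3=lambda x,y:(x/5+280-.5,y/5+80-.5); z2=lambda x,y:(x/5+350-.5,y/5+195-.5)
S=[("top",z1(205,73),(65,105,14)),("top",z1(725,208),(65,-105,14)),("top",z1(640,535),(-65,-105,14)),("top",z1(105,402),(-65,105,14)),
("top",z1(118,127),(35,95,149)),("top",z1(58,325),(-35,95,149)),
("scene",z3(50,390),(-65,-105,14)),("scene",z3(212,522),(65,-105,14)),("scene",z3(505,335),(65,105,14))]
B=[("top",z2(250,87),(37.5,25,22)),("top",z2(357,80),(37.5,-25,22)),("top",z2(370,245),(-37.5,-25,22)),("top",z2(263,248),(-37.5,25,22))]
def fit(D,p0):
    f=lambda p:np.concatenate([(proj(n,w(p,np.array(L)*mm))-u).ravel() for n,u,L in D])
    r=least_squares(f,p0);print(r.x,np.round(r.fun,1));return r.x
s=fit(S,[.5,.2,.2]);b=fit(B,[.45,-.2,0]);np.savez("fit.npz",s=s,b=b)
K=dict(base=(s,box(-.065,.065,-.105,.105,0,.014)),cheek=(s,box(-.035,.035,.077,.095,.014,.149)),
 blk=(b,box(-.0375,.0375,-.025,.025,0,.022)),tab=(b,box(-.011,.011,-.006,.006,.059,.101)),keep=(b,box(-.024,.024,-.007,.007,.008,.059)))
def ov(n,f,off,wh,sc,names,o):
    im=cv2.imread(f)[off[1]:off[1]+wh[1],off[0]:off[0]+wh[0]];im=cv2.resize(im,None,fx=sc,fy=sc,interpolation=cv2.INTER_CUBIC)
    for i,k in enumerate(names): draw(im,n,*K[k],[(0,255,0),(255,255,0),(255,0,255)][i%3],off,sc)
    return im
ims=[ov("top","pics/top0.png",(140,200),(130,95),3,["base","cheek"],0),ov("top","pics/top0.png",(390,195),(60,60),6,["blk","keep","tab"],0),
ov("scene","pics/scene0.png",(280,80),(110,110),3,["base","cheek"],0),ov("scene","pics/scene0.png",(200,255),(65,60),6,["blk","keep","tab"],0)]
W=np.zeros((600,790,3),np.uint8)
for im,(x,y) in zip(ims,[(0,0),(395,0),(0,270),(395,0)]):
    pass
def put(im,x,y): h,w_=im.shape[:2];h=min(h,600-y);w_=min(w_,790-x);W[y:y+h,x:x+w_]=im[:h,:w_]
put(ims[0],0,0);put(cv2.resize(ims[1],(300,300)),395,0);put(ims[2],0,270);put(cv2.resize(ims[3],(325,300)),395,300)
cv2.imwrite("pics/ov.png",W)
E
python3 fit.py
```

```text
[ 0.5353655   0.16815078 -0.21760213] [ 1.2 -0.6  3.5 -1.2  2.8  0.9  1.4  0.4 -5.5 -2.5 -6.  -0.8 -3.4  0.4
 -1.9  1.9 -0.9 -0.2]
[ 0.59572384 -0.2820664   0.07056037] [-0.3 -0.4  0.3 -0.1  0.4  0.  -0.4  0.5]
```

View pics/ov.png

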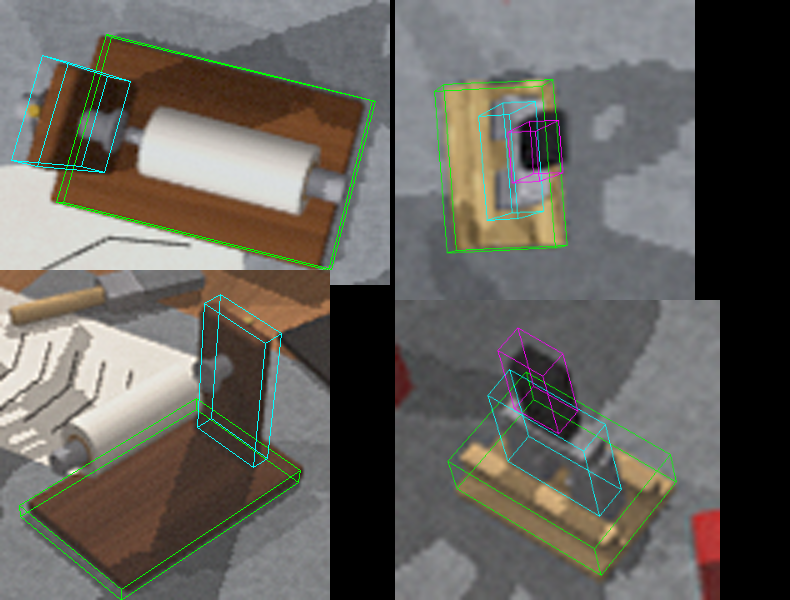

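```bash
cat > lens.py <<'E'
import h,numpy as np
from scipy.optimize import least_squares
exec(open("fit.py").read().split("def fit")[0])
def mk(fn):
    def proj(n,P):
        m=h.M[n];T=np.linalg.inv(m["cam_to_world"]);P=np.atleast_2d(P)@T[:3,:3].T+T[:3,3]
        f=200/np.tan(np.radians(m["vfov"]/2));r=np.hypot(P[:,0],P[:,1]);k=fn(np.arctan2(r,P[:,2]))/r*f
        return np.c_[k*P[:,0]+m["cx"],k*P[:,1]+m["cy"]]
    return proj
for nm,fn in dict(pin=np.tan,equid=lambda t:t,solid=lambda t:2*np.sin(t/2),stereo=lambda t:2*np.tan(t/2),orth=np.sin).items():
    pr=mk(fn)
    for D,p0 in((S,[.5,.2,.2]),(B,[.6,-.28,0])):
        f=lambda p:np.concatenate([(pr(n,h.w(p,np.array(L)*mm))-u).ravel() for n,u,L in D])
        r=least_squares(f,p0);print(nm,r.x,r.cost,np.round(r.fun,1))
def g(q):
    pr=mk(lambda t:np.tan(t)*(1+q[6]*np.tan(t)**2))
    return np.concatenate([(pr(n,h.w(p,np.array(L)*mm))-u).ravel() for D,p in((S,q[:3]),(B,q[3:6])) for n,u,L in D])
r=least_squares(g,[.5,.2,-.2,.6,-.28,0,0]);print(r.x,r.cost,np.round(r.fun,1))
E
python3 lens.py
```

```text
pin [ 0.5353655   0.16815078 -0.21760213] 59.97414178263327 [ 1.2 -0.6  3.5 -1.2  2.8  0.9  1.4  0.4 -5.5 -2.5 -6.  -0.8 -3.4  0.4
 -1.9  1.9 -0.9 -0.2]
pin [ 0.59572384 -0.2820664   0.07056039] 0.43478233004216804 [-0.3 -0.4  0.3 -0.1  0.4  0.  -0.4  0.5]
equid [ 0.53223359  0.17787849 -0.20776352] 30.202646985125302 [ 1.6  0.8 -0.6 -0.6  0.3  0.   5.1 -0.9 -3.1 -1.4 -1.3 -1.5 -1.9 -1.7
 -0.1 -0.9 -0.9 -2.4]
equid [ 0.59483981 -0.28584919  0.07411794] 0.2823518103771045 [ 0.3 -0.  -0.1  0.2 -0.3 -0.5  0.   0.3]
solid [ 0.53183566  0.17908562 -0.20659068] 33.06846658545025 [ 1.7  0.9 -1.1 -0.6 -0.  -0.1  5.6 -1.  -2.8 -1.2 -0.7 -1.6 -1.7 -2.
  0.1 -1.2 -0.9 -2.7]
solid [ 0.59472647 -0.28633589  0.07455194] 0.37671090017349823 [ 0.4 -0.  -0.2  0.2 -0.3 -0.5  0.1  0.3]
stereo [ 0.53302343  0.17546322 -0.21014472] 28.974259538066768 [ 1.5  0.5  0.4 -0.8  0.9  0.3  4.1 -0.5 -3.8 -1.6 -2.5 -1.3 -2.2 -1.2
 -0.6 -0.2 -0.9 -1.9]
stereo [ 0.59506423 -0.28488655  0.07324458] 0.16995411876338462 [ 0.2 -0.1 -0.   0.1 -0.1 -0.4 -0.1  0.4]
orth [ 0.5306164   0.18274542 -0.20309767] 51.42821030987449 [ 2.1  1.4 -2.6 -0.3 -0.9 -0.4  7.1 -1.6 -1.7 -0.8  1.2 -2.  -1.1 -2.8
  0.7 -2.3 -0.9 -3.4]
orth [ 0.59437988 -0.28782643  0.0758557 ] 0.8195000293448381 [ 0.6  0.1 -0.3  0.3 -0.6 -0.7  0.2  0.2]
[ 0.53283245  0.17607325 -0.20937023  0.59503913 -0.28499093  0.07341139
 -0.2518858 ] 28.775881389378 [ 1.4  0.5  0.1 -0.7  0.7  0.3  4.4 -0.6 -3.6 -1.6 -2.1 -1.4 -2.1 -1.3
 -0.4 -0.4 -0.9 -2.   0.2 -0.1 -0.   0.1 -0.1 -0.4 -0.   0.4]
```

```bash
python3 - <<'E'
import cv2,numpy as np
im=cv2.imread("pics/top0.png").astype(int)
rb=im[:,:,2]-im[:,:,0]
# table far edge: grey->wood (r-b jump)
print([(c,65+int(np.argmax(rb[65:110,c]>35))) for c in range(5,610,15)])
# mat far edge: wood->grey below
print([(c,95+int(np.argmax(rb[95:135,c]<15))) for c in range(125,460,12)])
print("mat right edge",[(r,435+int(np.argmax(rb[r,435:480]>30))) for r in range(118,385,10)])
print("table right",[(r,590+int(np.argmax(rb[r,590:639]<20))) for r in range(95,400,12)])
print("mat near",[(c,360+int(np.argmax(rb[360:399,c]>30))) for c in range(230,460,12)])
E
python3 - <<'E'
import cv2
im=cv2.imread("pics/top0.png")[205:300,145:265]
cv2.imwrite("pics/z5.png",cv2.resize(im,None,fx=6,fy=6,interpolation=cv2.INTER_NEAREST))
E
```

```text
[(5, 75), (20, 75), (35, 76), (50, 76), (65, 76), (80, 77), (95, 77), (110, 77), (125, 78), (140, 78), (155, 78), (170, 79), (185, 79), (200, 79), (215, 65), (230, 65), (245, 65), (260, 65), (275, 66), (290, 66), (305, 67), (320, 67), (335, 69), (350, 83), (365, 83), (380, 83), (395, 84), (410, 84), (425, 85), (440, 85), (455, 85), (470, 86), (485, 86), (500, 86), (515, 87), (530, 87), (545, 87), (560, 88), (575, 88), (590, 88), (605, 65)]
[(125, 95), (137, 109), (149, 109), (161, 110), (173, 110), (185, 110), (197, 111), (209, 111), (221, 111), (233, 129), (245, 96), (257, 129), (269, 130), (281, 130), (293, 130), (305, 130), (317, 131), (329, 131), (341, 114), (353, 114), (365, 114), (377, 115), (389, 115), (401, 115), (413, 116), (425, 116), (437, 116), (449, 116)]
mat right edge [(118, 459), (128, 459), (138, 435), (148, 435), (158, 460), (168, 460), (178, 460), (188, 461), (198, 461), (208, 461), (218, 461), (228, 462), (238, 462), (248, 462), (258, 462), (268, 463), (278, 463), (288, 463), (298, 435), (308, 435), (318, 435), (328, 464), (338, 464), (348, 464), (358, 465), (368, 465), (378, 465)]
table right [(95, 602), (107, 603), (119, 604), (131, 605), (143, 606), (155, 607), (167, 608), (179, 609), (191, 610), (203, 610), (215, 611), (227, 612), (239, 613), (251, 614), (263, 615), (275, 616), (287, 617), (299, 618), (311, 618), (323, 619), (335, 620), (347, 621), (359, 622), (371, 623), (383, 624), (395, 625)]
mat near [(230, 382), (242, 382), (254, 383), (266, 383), (278, 383), (290, 384), (302, 384), (314, 384), (326, 384), (338, 385), (350, 385), (362, 385), (374, 386), (386, 386), (398, 386), (410, 386), (422, 387), (434, 387), (446, 387), (458, 388)]
```

View pics/z5.png

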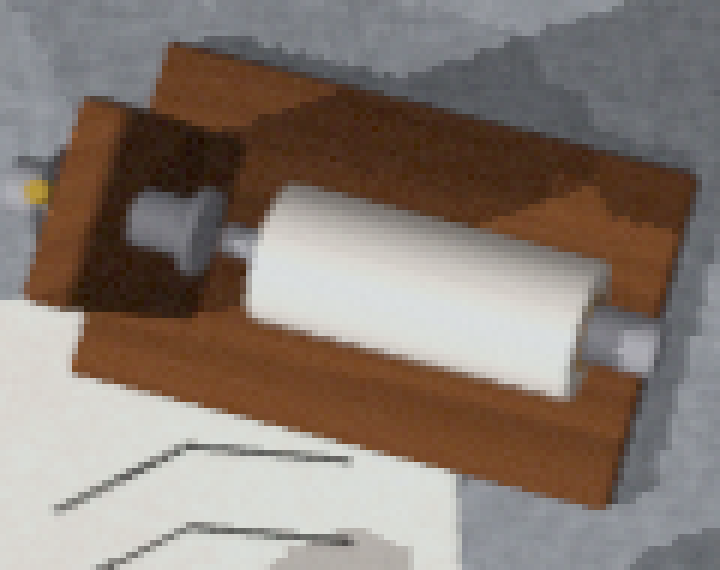

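Run:
```python
from h import *
for n,pts in(("top",[(172,42),(697,180),(605,510),(75,375)]),):
    P=[ray(n,(x/6+145-.5,y/6+205-.5),.014) for x,y in pts]
    for i in range(4): print(P[i],np.linalg.norm(P[i]-P[(i+1)%4]))
C=[ray("top",(x/6+145-.5,y/6+205-.5),.149) for x,y in [(87,96),(27,298),(122,105),(75,308)]]
print(C,np.linalg.norm(C[0]-C[1]))
P=[ray("scene",(x/5+280-.5,y/5+80-.5),.014) for x,y in [(50,390),(212,522),(505,335)]]
print(P,np.linalg.norm(P[0]-P[1]),np.linalg.norm(P[2]-P[1]))
# roll ends top view
print("rollaxis free tip",ray("top",(655/6+144.5,347/6+204.5),.12))
```

```text
[0.62049132 0.26046093 0.014     ] 0.20746617885415697
[0.57252734 0.05861526 0.014     ] 0.12667477089699472
[0.44923958 0.08771211 0.014     ] 0.2052167259794147
[0.49435781 0.28790764 0.014     ] 0.12908518036930403
[array([0.58560163, 0.24244019, 0.149     ]), array([0.51941297, 0.25696684, 0.149     ]), array([0.58290376, 0.2307672 , 0.149     ]), array([0.51654781, 0.24118549, 0.149     ])] 0.06776401740392672
[array([0.45542539, 0.08596366, 0.014     ]), array([0.57617085, 0.05950613, 0.014     ]), array([0.62388228, 0.25723831, 0.014     ])] 0.12361014564089122 0.20340697309737596
rollaxis free tip [0.50855881 0.05688408 0.12      ]
```

Run:
```python
import cv2
im=cv2.imread("pics/scene0.png")[85:175,325:390]
cv2.imwrite("pics/z6.png",cv2.resize(im,None,fx=6.6,fy=6.6,interpolation=cv2.INTER_NEAREST))
```

```text
(no output)
```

View pics/z6.png

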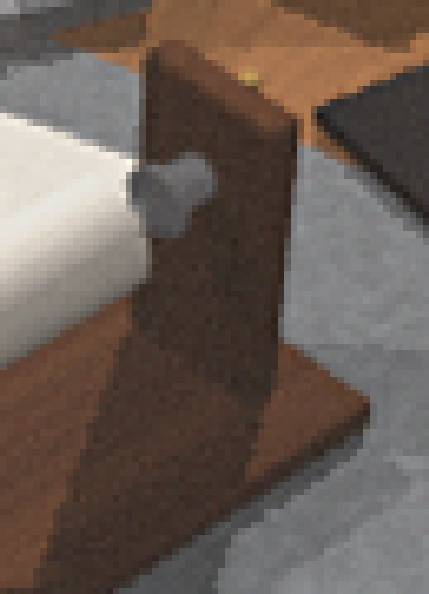

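```bash
cat >> h.py <<'E'
def tri(ut,us):
    A=[];b=[]
    R=[]
    for n,u in(("top",ut),("scene",us)):
        p=ray(n,u,0);o=M[n]["cam_to_world"][:3,3];d=(p-o)/np.linalg.norm(p-o);Q=np.eye(3)-np.outer(d,d);R.append((o,d));A.append(Q);b.append(Q@o)
    x=np.linalg.lstsq(np.vstack(A),np.hstack(b),rcond=None)[0]
    return x,[np.linalg.norm(Q@x-q) for Q,q in zip(A,b)]
E
python3 - <<'E'
from h import *
t=lambda x,y:(x/6+144.5,y/6+204.5); s=lambda x,y:(x/6.6+324.5,y/6.6+84.5)
for a,b in(((122,105),(278,138)),((87,96),(297,115)),((75,308),(147,65)),((27,298),(165,40))): print(tri(t(*a),s(*b)))
print(tri(t(172,42),s(370,402)))
print(ray("scene",s(272,403),.014),ray("scene",s(135,325),.014))
E
```

```text
(array([0.58375445, 0.23262738, 0.1449867 ]), [np.float64(0.0006252954685629388), np.float64(0.0006252954685619971)])
(array([0.58573813, 0.24223478, 0.15032067]), [np.float64(0.0003638633018982355), np.float64(0.0003638633018983183)])
(array([0.51766155, 0.24506909, 0.14096145]), [np.float64(0.0013302787853030447), np.float64(0.0013302787853029113)])
(array([0.51916865, 0.25778363, 0.14596727]), [np.float64(0.0004388451446776221), np.float64(0.00043884514467826507)])
(array([0.62107662, 0.26122997, 0.01309538]), [np.float64(0.0006375599648669456), np.float64(0.000637559964866758)])
[0.59052645 0.23776957 0.014     ] [0.52058119 0.24477565 0.014     ]
```

```bash
cat > ov2.py <<'E'
from h import *
import sys
t=lambda x,y:(x/6+144.5,y/6+204.5)
a,b=[ray("top",t(*p),.11) for p in((275,252),(588,330))]
print(a,b,np.arctan2(-(a-b)[0],(a-b)[1]))
print("tip tri",tri(t(656,348),(100/5+279.5,318/5+79.5)))
yaw=-0.222;o=np.array([.5524,.2497])-.095*np.array([-np.sin(yaw),np.cos(yaw)])
p=np.array([o[0],o[1],yaw]);print(p)
for q in(a,b):
    d=q[:2]-o;print("local",np.cos(yaw)*d[0]+np.sin(yaw)*d[1],-np.sin(yaw)*d[0]+np.cos(yaw)*d[1])
np.save("stand.npy",p)
sh=float(sys.argv[1]);out=float(sys.argv[2])
th=np.linspace(0,2*np.pi,60)
def circ(y,r): return np.c_[r*np.cos(th),np.full(60,y),.11+r*np.sin(th)]
W=[]
for n,off,wh,s in(("top",(145,205),(120,95),4),("scene",(285,85),(105,105),4)):
    im=cv2.resize(cv2.imread(f"pics/{n}0.png")[off[1]:off[1]+wh[1],off[0]:off[0]+wh[0]],None,fx=s,fy=s,interpolation=cv2.INTER_CUBIC)
    for y,r,c in((.01+sh-out,.024,(255,0,0)),(.12+sh-out,.024,(255,0,0)),(-.04+sh,.01,(0,0,255)),(.077,.005,(0,255,0))):
        q=((proj(n,w(p,circ(y,r)))+.5-off)*s).astype(int);cv2.polylines(im,[q],True,c,1)
    draw(im,n,p,box(-.035,.035,.077,.095,.014,.149),(0,255,0),off,s)
    draw(im,n,p,box(-.065,.065,-.088,.120,.0,.014),(0,255,255),off,s)
    W.append(im)
hh=max(i.shape[0] for i in W);W=[cv2.copyMakeBorder(i,0,hh-i.shape[0],0,0,0) for i in W]
im=np.hstack(W);cv2.imwrite("pics/ov2_%s.png"%sys.argv[3],cv2.resize(im,None,fx=min(1,795/im.shape[1]),fy=min(1,795/im.shape[1])))
E
python3 ov2.py 0 0.02 a
```

```text
[0.53773993 0.18875823 0.11      ] [0.51385069 0.081208   0.11      ] -0.2185731880119084
tip tri (array([0.50960809, 0.05889252, 0.11237707]), [np.float64(0.001821205622085644), np.float64(0.0018212056220856384)])
[ 0.53148281  0.15703139 -0.222     ]
local -0.0008820788847865007 0.03232593168068159
local -0.0005045427866297927 -0.07784486895276087
```

View pics/ov2_a.png

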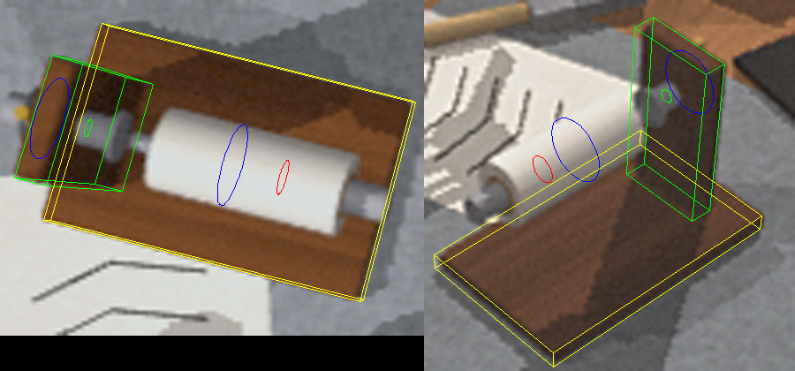

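Run:
```python
import cv2,numpy as np
a=cv2.imread("pics/top0.png")[205:250,395:430]
b=cv2.imread("pics/scene0.png")[260:315,208:260]
f=lambda i,s:cv2.resize(i,None,fx=s,fy=s,interpolation=cv2.INTER_NEAREST)
a=f(a,10);b=f(b,8);h=max(a.shape[0],b.shape[0])
p=lambda i:cv2.copyMakeBorder(i,0,h-i.shape[0],0,0,0)
im=np.clip(np.hstack([p(a),p(b)]).astype(float)*1.5,0,255).astype(np.uint8);print(im.shape)
cv2.imwrite("pics/z7.png",im)
```

```text
(450, 766, 3)
```

View pics/z7.png

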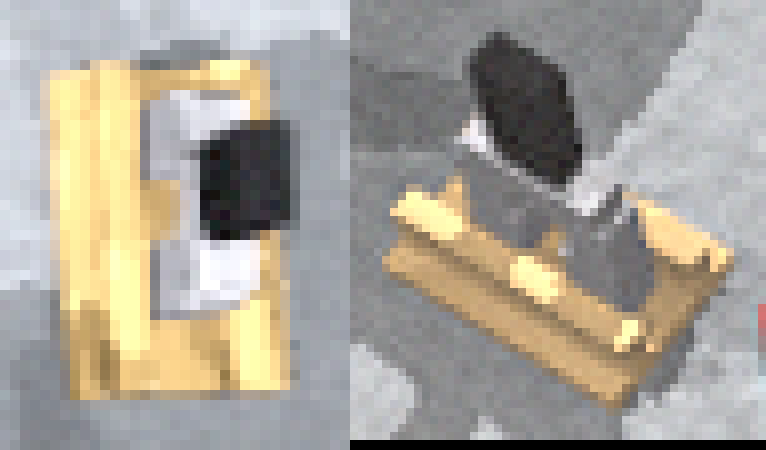

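```bash
cat > fitk.py <<'E'
from h import *
from scipy.optimize import least_squares
t=lambda x,y:(x/10+394.5,y/10+204.5); s=lambda x,y:((x-350)/8+207.5,y/8+259.5)
D=[("top",t(295,120),(11,-6,101)),("top",t(293,230),(-11,-6,101)),("top",t(218,240),(-11,6,59)),("top",t(200,132),(11,6,59)),
("scene",s(472,55),(-11,-6,101)),("scene",s(557,185),(11,-6,59)),("scene",s(578,85),(11,6,101)),("scene",s(500,33),(-11,6,101)),("scene",s(582,180),(11,6,59)),("scene",s(475,100),(-11,-6,59))]
f=lambda p:np.concatenate([(proj(n,w(p[:3],np.array(L)*1e-3+[0,0,p[3]]))-u).ravel() for n,u,L in D])
r=least_squares(f,[.6,-.28,.07,0],loss="soft_l1");print(r.x,np.round(f(r.x),1))
# block outline, base top z 8mm
B=[("top",t(50,72),(37.5,25,8)),("top",t(270,62),(37.5,-25,8)),("top",t(290,390),(-37.5,-25,8)),("top",t(75,398),(-37.5,25,8))]
for z in(8,22):
    g=lambda p:np.concatenate([(proj(n,w(p[:3],np.array([L[0],L[1],z])*1e-3))-u).ravel() for n,u,L in B]);q=least_squares(g,[.6,-.28,.07]);print(z,q.x,np.round(q.fun,1))
# metal outline in top: rows 90..318 -> at z ~.05
print(ray("top",t(200,90),.059),ray("top",t(200,318),.05))
ims=[]
for n,off,wh,sc in(("top",(390,195),(60,60),6),("scene",(200,255),(65,60),6)):
    im=cv2.resize(cv2.imread(f"pics/{n}0.png")[off[1]:off[1]+wh[1],off[0]:off[0]+wh[0]],None,fx=sc,fy=sc,interpolation=cv2.INTER_CUBIC)
    draw(im,n,r.x[:3],box(-.011,.011,-.006,.006,.059,.101),(255,0,255),off,sc);draw(im,n,r.x[:3],box(-.024,.024,-.007,.007,.008,.059),(255,255,0),off,sc)
    draw(im,n,q.x*0+np.array(least_squares(g,[.6,-.28,.07]).x),box(-.0375,.0375,-.025,.025,0,.022),(0,255,0),off,sc);ims.append(im)
cv2.imwrite("pics/ovk.png",np.hstack(ims))
E
python3 fitk.py
```

```text
[ 0.60148286 -0.28540678 -0.09945641 -0.00144354] [ 0.5 -0.1 -0.3 -0.7 -3.  -0.5 -0.2  0.3 -1.2  0.4 -1.   2.2 -2.  -0.9
  0.  -0.9  0.4 -1.2  1.7  6.3]
8 [ 0.59696526 -0.28539988  0.06146391] [ 0.2 -0.1 -0.2  0.1  0.2 -0.1 -0.2 -0. ]
22 [ 0.59561472 -0.28234842  0.06129206] [-0.  -0.3 -0.1 -0.1  0.4  0.2 -0.3  0.2]
[ 0.62272861 -0.28083173  0.059     ] [ 0.57362388 -0.28238174  0.05      ]
```

View pics/ovk.png

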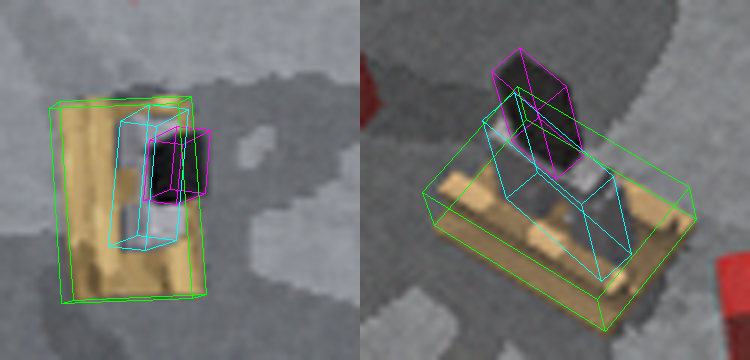

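```bash
cat >> h.py <<'E'
from scipy.spatial.transform import Rotation as Ro
YS=-0.2195
U=np.array([-np.sin(YS),np.cos(YS),0]);X=np.array([np.cos(YS),np.sin(YS),0]);A0=np.array([.51385,.0812,.11])
def rv(psi):
    c,s=np.cos(psi),np.sin(psi)
    return Ro.from_matrix(np.array([[s,0,c],[-c,0,s],[0,-1,0]])).as_rotvec()
def tip(s,z,x=0): # TCP position for fingertips at axial s, height z
    p=A0+U*s+X*x; p[2]=z+.182; return p
E
python3 - <<'E'
from h import *
from bench import arm
R=arm.read_ee_rot();M_=Ro.from_rotvec(R).as_matrix();print(M_.round(3))
for psi in(YS,YS+np.pi): print(psi,arm.solve_ik(tip(-.05,.125),rv(psi)))
for psi in(.06,.06+np.pi): print(psi,arm.solve_ik([.6,-.285,.257],rv(psi)))
E
```

```text
[[ 0.931 -0.001  0.366]
 [-0.366 -0.001  0.931]
 [-0.    -1.    -0.002]]
-0.2195 [-7.28055574e-02  3.39560868e-01  1.82761385e+00 -4.44089210e-16
  9.74417933e-01  1.46694443e-01]
2.922092653589793 None
0.06 [-0.54736161  0.59615186  1.50412933  0.          1.04131146 -0.60736161]
3.201592653589793 [-0.54736161  0.59615186  1.50412933  0.          1.04131146  2.53423104]
```

```bash
cat > push.py <<'E'
from h import *
from bench import arm
arm.gripper_close(5); print("w",arm.read_width(),arm.read_time())
arm.move_to(tip(-.05,.19),rv(YS)); print(arm.read_time())
arm.servo_line(tip(-.05,.1245),v=.15)
arm.wait(.1);F0=arm.read_contact_force();print("F0",F0,arm.read_time())
arm.servo_line(tip(-.016,.1245),v=.08)
s=-.016
print(arm.read_time(),(arm.read_contact_force()-F0)@U)
while s<.035:
    s+=.002
    arm.servo_line(tip(s,.1245),v=.03)
    F=arm.read_contact_force()-F0; p=(arm.read_ee_pos()-A0)@U
    print(round(s*1e3,1),round(p*1e3,2),"Fu %.1f"%(F@U),F.round(1),arm.read_time())
    if F@U<-5 or np.linalg.norm(F)>8: break
E
python3 push.py
```

```text
w 0.0007263315827131301 1.4417
3.5833
F0 [ 0.0116674   0.46104822 -0.54196717] 4.2667
4.8417 -0.5596804047198034
-14.0 -14.16 Fu 0.2 [0.3 0.1 2. ] 5.0917
-12.0 -12.05 Fu -0.8 [ 0.6 -0.9  1. ] 5.3417
-10.0 -9.95 Fu -1.1 [ 0.5 -1.2 -0.2] 5.5917
-8.0 -7.9 Fu -0.8 [-0.4 -0.7  0.6] 5.8417
-6.0 -5.86 Fu -0.5 [-0.2 -0.5  0.6] 6.0917
-4.0 -3.83 Fu -0.3 [-0.2 -0.3  0.8] 6.3417
-2.0 -1.83 Fu -0.2 [ 0.7 -0.4 -0.1] 6.5917
0.0 0.16 Fu -0.6 [-0.4 -0.6  0.3] 6.8417
2.0 2.17 Fu -0.4 [ 0.3 -0.5 -0.1] 7.0917
4.0 4.16 Fu -1.0 [-0.8 -0.9  0.2] 7.3417
6.0 6.16 Fu -0.3 [ 0.6 -0.4  0.8] 7.5917
8.0 8.15 Fu -1.3 [-0.2 -1.3  0.6] 7.8417
10.0 10.18 Fu -1.3 [ 0.3 -1.3  0.7] 8.0917
12.0 12.17 Fu -0.5 [ 0.3 -0.6 -0.3] 8.3417
14.0 14.16 Fu -1.0 [-0.2 -1.   1.7] 8.5917
16.0 15.25 Fu -6.4 [-1.4 -6.2  2.7] 8.8417
```

Run:
```python
from h import *
from bench import arm,camera
arm.wait(.2);print((arm.read_ee_pos()-A0)@U,arm.read_contact_force()@U)
a=camera("top");b=camera("scene");cv2.imwrite("pics/top1.png",a[:,:,::-1]);cv2.imwrite("pics/scene1.png",b[:,:,::-1])
f=lambda i,s:cv2.resize(i,None,fx=s,fy=s,interpolation=cv2.INTER_CUBIC)
cv2.imwrite("pics/p1.png",np.hstack([f(a[200:300,150:270,::-1],3),f(b[75:175,280:390,::-1],3.0)]))
```

```text
0.015213599206220951 -5.82120643728192
```

View pics/p1.png

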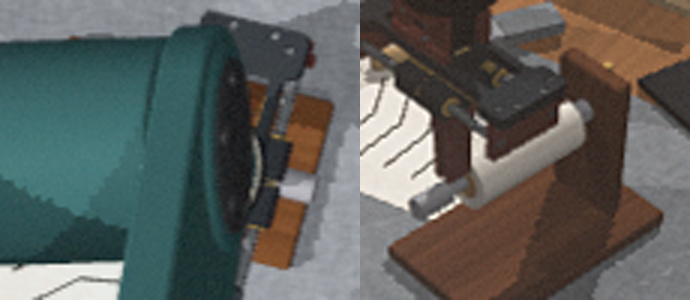

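Scene view: the roll now sits against its flange, and the neck and the thick end show in front of it. I'll back off and go to the keeper.

```bash
cat > grasp.py <<'E'
from h import *
from bench import arm,camera
arm.servo_line(tip(.010,.1245),v=.1);arm.servo_line(tip(.010,.19),v=.3)
arm.let_go()
arm.move_to([.6,-.285,.34],rv(.06));print(arm.read_time())
a=camera("top");b=camera("scene");cv2.imwrite("pics/top2.png",a[:,:,::-1]);cv2.imwrite("pics/scene2.png",b[:,:,::-1])
f=lambda i,s:cv2.resize(i,None,fx=s,fy=s,interpolation=cv2.INTER_CUBIC)
cv2.imwrite("pics/p2.png",np.hstack([f(a[205:295,150:270,::-1],3.5),f(b[85:175,285:385,::-1],3.5)]))
cv2.imwrite("pics/p2b.png",f(b[150:330,150:300,::-1],3))
E
python3 grasp.py
```

```text
12.575
```

View pics/p2.png

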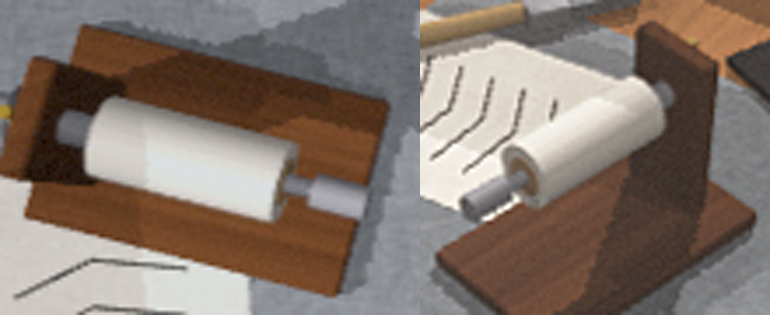

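View pics/p2b.png

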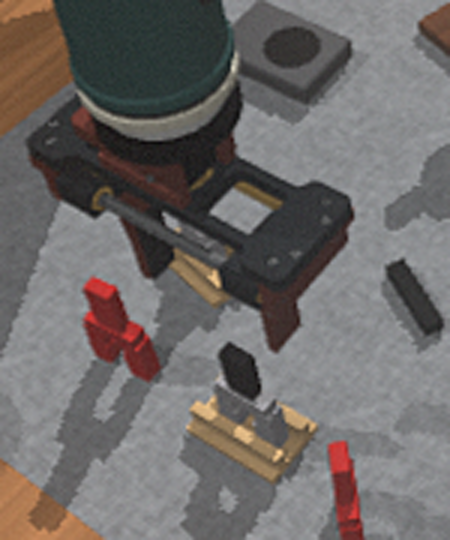

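```bash
cat > g2.py <<'E'
from h import *
from bench import arm,camera
u=(300/3.5+149.5,187/3.5+204.5);q=ray("top",u,.112);print("neck vis s",(q-A0)@U,(q-A0)@X)
print(proj("scene",[[.6,-.285,.158]]),(217/3+150,310/3+150))
F0=arm.read_contact_force()
arm.servo_line([.6,-.285,.257],v=.12);print((arm.read_contact_force()-F0).round(1))
arm.gripper_close(30);print("w",arm.read_width(),arm.read_time(),(arm.read_contact_force()-F0).round(1))
b=camera("scene");a=camera("top");f=lambda i,s:cv2.resize(i,None,fx=s,fy=s,interpolation=cv2.INTER_CUBIC)
cv2.imwrite("pics/p3.png",f(b[200:330,170:300,::-1],4))
E
python3 g2.py
```

```text
neck vis s 0.01484862211473061 -0.00044812736897201737
[[222.54333461 249.91339963]] (222.33333333333331, 253.33333333333331)
[ 1.  -0.   0.4]
w 0.02157826118067848 14.5417 [ 0.8  0.1 -1.7]
```

View pics/p3.png

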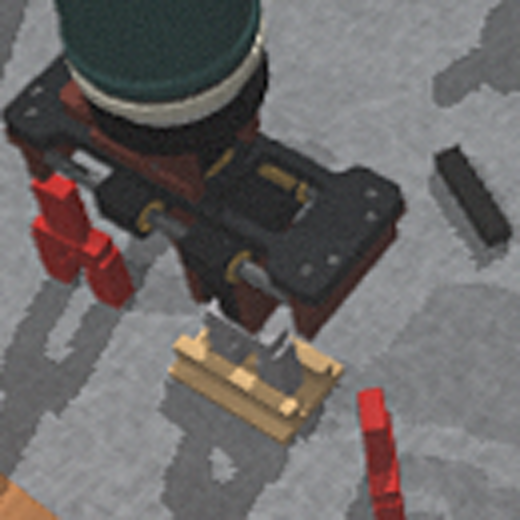

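```bash
cat > place.py <<'E'
from h import *
from bench import arm,camera
S=.016
def kp(s,feet,x=-.0004):
    p=A0+U*s+X*x;p[2]=feet+.249;return p
if __name__=="__main__":
    F0=arm.read_contact_force()
    arm.servo_line([.6,-.285,.42],v=.2);print((arm.read_contact_force()-F0).round(1),arm.read_width(),arm.read_time())
    arm.move_to(kp(S,.171),rv(YS))
    arm.servo_line(kp(S,.142),v=.12)
    arm.wait(.15);print(arm.read_time())
    b=camera("scene");a=camera("top");f=lambda i,s:cv2.resize(i,None,fx=s,fy=s,interpolation=cv2.INTER_CUBIC)
    cv2.imwrite("pics/p4.png",f(b[70:190,270:390,::-1],5))
E
python3 place.py
```

```text
[ 0.3 -1.1 -1.4] 0.02170513608279707 15.6083
17.6
```

View pics/p4.png

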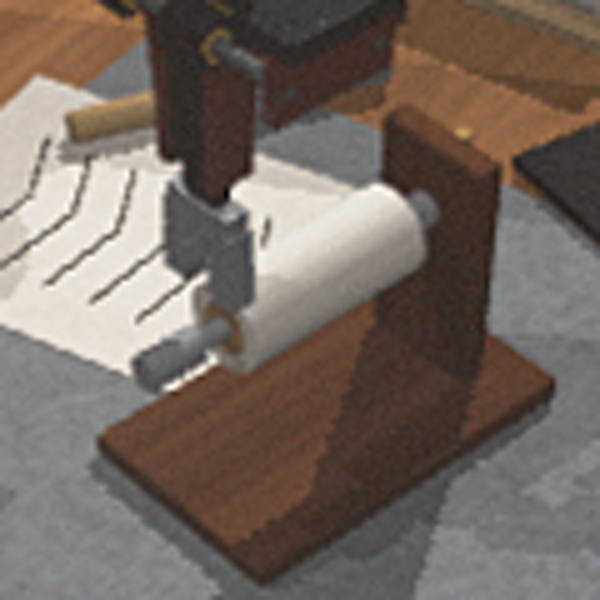

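The keeper hangs upright just in front of the roll's end, with its legs at about (165–250, 200–310) in the zoom. I'll lower it by feel.

```bash
cat > low.py <<'E'
from place import *
import sys
s=float(sys.argv[1]);z=float(sys.argv[2]);zend=float(sys.argv[3])
F0=arm.read_contact_force()
while z>zend:
    z-=.002;arm.servo_line(kp(s,z),v=.04)
    F=arm.read_contact_force()-F0;T=arm.read_torque()
    print(round(z*1e3,1),"u %.1f x %.1f z %.1f"%(F@U,F@X,F[2]),T.round(2))
    if np.linalg.norm(F)>4: break
print(arm.read_time(),arm.read_ee_pos()-kp(s,z))
E
python3 low.py .016 .142 .0765
```

```text
140.0 u -0.3 x -0.8 z -0.1 [-0.11  0.09  0.02]
138.0 u -0.7 x -1.1 z -0.1 [-0.06  0.1  -0.02]
136.0 u -0.6 x 0.2 z -0.3 [-0.07  0.12 -0.03]
134.0 u -0.8 x 0.6 z -0.0 [-0.04  0.04  0.01]
132.0 u -1.1 x -0.5 z -0.8 [-0.08  0.04 -0.02]
130.0 u -0.7 x -0.5 z -0.6 [-0.09  0.09 -0.02]
128.0 u -0.3 x -0.8 z 0.0 [-0.06  0.09 -0.02]
126.0 u -1.3 x -0.0 z -0.7 [-0.11  0.09  0.04]
124.0 u 0.2 x 0.4 z -0.3 [-0.05  0.08 -0.04]
122.0 u -0.6 x -0.5 z -0.7 [-0.08  0.05  0.02]
120.0 u -0.1 x 0.4 z -0.7 [-0.02  0.13  0.03]
118.0 u -0.4 x -0.2 z -0.6 [-0.1   0.13  0.03]
116.0 u -1.4 x -0.4 z -0.5 [-0.03  0.1   0.04]
114.0 u -0.8 x 0.1 z -1.6 [-0.09  0.06 -0.  ]
112.0 u -1.0 x 0.1 z -0.5 [-0.1   0.04 -0.01]
110.0 u -1.3 x -0.2 z -1.0 [-0.07  0.02  0.05]
108.0 u -0.6 x 0.4 z -1.0 [-0.06  0.03 -0.02]
106.0 u -0.9 x 0.1 z -0.6 [-0.07  0.12  0.  ]
104.0 u -0.6 x -0.1 z -0.5 [-0.04  0.11 -0.02]
102.0 u -0.9 x 0.5 z 0.3 [-0.11  0.14  0.02]
100.0 u -0.3 x -0.3 z -0.8 [-0.05  0.1   0.04]
98.0 u -0.5 x -0.1 z -0.4 [-0.09  0.13  0.02]
96.0 u -0.3 x 0.4 z -0.5 [-0.    0.07 -0.  ]
94.0 u -0.8 x -0.2 z -0.1 [-0.04  0.16  0.01]
92.0 u -2.0 x 0.3 z -0.7 [-0.06  0.12  0.02]
90.0 u -0.8 x -0.8 z -0.5 [-0.09  0.06 -0.03]
88.0 u -0.6 x 0.2 z -0.9 [-0.08  0.14  0.04]
86.0 u -0.2 x -0.6 z 0.2 [-0.06  0.12  0.03]
84.0 u -0.9 x -0.6 z -0.3 [-0.1   0.11  0.02]
82.0 u -0.4 x 0.5 z 0.5 [-0.06  0.07 -0.04]
80.0 u -1.4 x 0.1 z 0.1 [ 0.    0.11 -0.06]
78.0 u -0.5 x -0.3 z -0.0 [-0.1   0.11 -0.03]
76.0 u -1.4 x -0.7 z -0.8 [-0.09  0.14 -0.04]
25.95 [-7.74178881e-05  5.53457456e-06 -1.49417625e-04]
```

Slid in free of contact; I'll feel for the bottom now.

```bash
sed -i 's/z-=.002/z-=.001/;s/>4: break/>3.5: break/' low.py; python3 low.py .016 .076 .069
python3 - <<'E'
from bench import camera
import cv2
b=camera("scene");cv2.imwrite("pics/p5.png",cv2.resize(b[70:190,270:390,::-1],None,fx=5,fy=5,interpolation=cv2.INTER_CUBIC))
E
```

```text
75.0 u 1.2 x 0.5 z 1.5 [-0.02  0.11  0.02]
74.0 u 0.6 x -0.1 z 0.8 [-0.05  0.11 -0.01]
73.0 u 1.0 x -1.3 z 9.1 [-0.14  0.46 -0.01]
26.7 [1.43176453e-04 2.41679502e-05 8.59134015e-04]
```

View pics/p5.png

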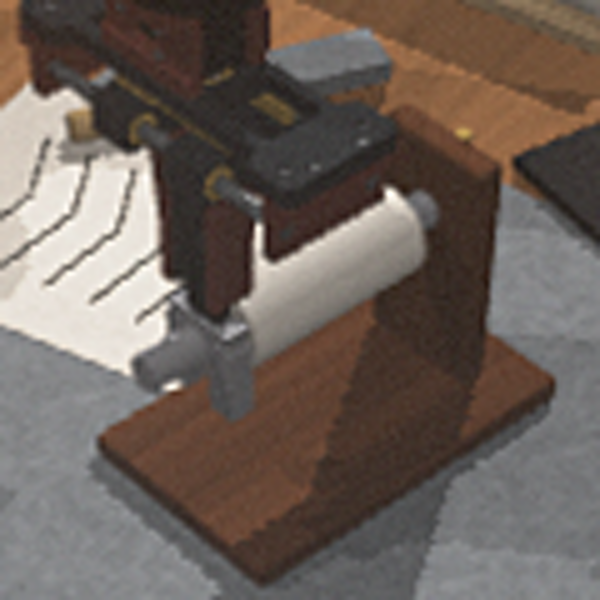

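Seated: the feet stopped at about 73.9 mm (expected 74.5) with 9 N up, and the legs straddle the neck. I'll ease off the load and release.

Run:
```python
from place import *
arm.servo_line(kp(.016,.0743),v=.05);arm.wait(.1);print(arm.read_contact_force().round(1))
arm.let_go();arm.wait(.1)
arm.servo_line(kp(.016,.16),v=.12)
arm.move_to([.45,-.25,.40],rv(.06));arm.wait(.5);print(arm.read_time(),arm.read_width())
a=camera("top");b=camera("scene");f=lambda i,s:cv2.resize(i,None,fx=s,fy=s,interpolation=cv2.INTER_CUBIC)
cv2.imwrite("pics/top6.png",a[:,:,::-1])
cv2.imwrite("pics/p6.png",np.hstack([f(a[205:295,150:270,::-1],3.5),f(b[85:175,285:385,::-1],3.5)]))
```

```text
[ 0.4  0.2 -1.6]
31.0 0.08779510083839247
```

View pics/p6.png

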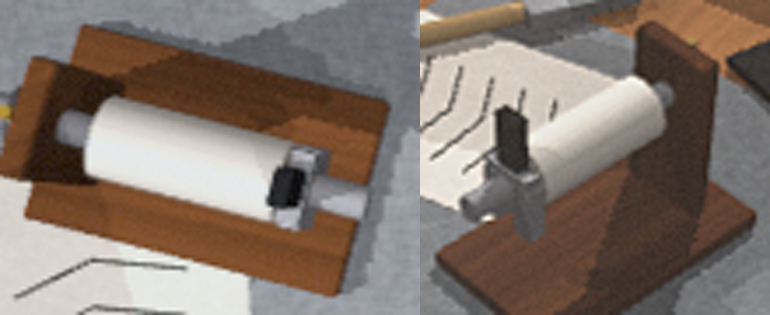

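View pics/top6.png

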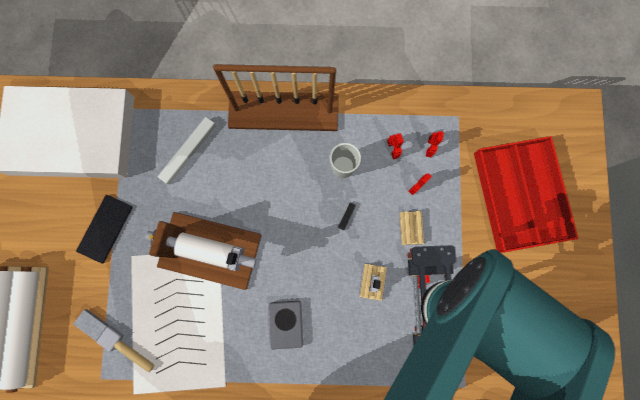

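The keeper hangs upright on the neck against the roll's end, at about (285,187) in the top-view zoom. The small keeper (374,282) and the cup (345,157) haven't moved, and the arm is clear.

```bash
python3 -c "
from bench import arm,finish_job
print(arm.read_contact_force(),abs(arm.read_dq()).max());finish_job();print(arm.read_time())"
```

```text
[-0.0703553   0.06089824  0.40515251] 0.0026566461403677456
the job is handed in; nothing more can be done
the job is handed in; nothing more can be done
```

The roll is home, the larger keeper hangs on the neck, and I handed the job in at about 31 s of the 48 s allowed. `finish_job` gave no verdict.

- **Roll:** I pushed it with closed fingers above the spindle. The axial force was about 1 N while it slid and rose to 6.4 N at the stop. The next picture showed it against its flange.
- **Keeper:** I gripped it by the tab, lowered it onto the neck in 2 mm steps without contact, then felt the bottom in 1 mm steps. It stopped with its feet at 73.9 mm against 74.5 mm expected, with a peak force of 9 N. I eased off the load and let go.
- **Last checks:** After release, the pictures showed the keeper upright on the neck against the roll's end. The smaller keeper and the water jar looked unmoved, and the gripper was clear with about 0.4 N on the tool.
- **What disagreed:**
  - In my camera fit, the stand's cheek came out about 15 mm nearer the base centre than the stated numbers.
  - So I took the neck's position from the touch on the roll, about 16 mm along my axis. The picture gave 14.8 mm.
  - I did not check the keeper against the nominal seat frame.

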